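# Point out the tuning screw left standing proud

## Task

One tuning screw on one of the three cavity filters was left standing proud of all the others, without its lock nut. Press the yellow button on the call box fully down and let it go, to call the line technician, then show the fault: point straight down at the top of that screw with the fingertips, just above it (about 1 to 2 cm clear), hold there steadily for at least two seconds and finish while still pointing. A touch would spoil the tuning, so do not touch any filter, and leave the screwdriver, tin, bin and loose nut where they are; nothing is to be gripped or lifted.

Things in the scene. Friction and masses are not known exactly. Their poses are not given: they have to be found in the camera images.
- proud_top (a point): centre of the flat top of the proud tuning screw, a bare brass stud 8 mm across standing 27 mm above the filter's cover, without a nut; its top is 76 mm above the bench, the next screws' tops 17.5 mm lower and 32 mm away. Axes as filter_a's, z up.
- filter_a: the faulty one: dark grey cavity filter, box 138 x 80 mm, 49 mm high, about 0.7 kg; origin at the centre of its underside, x along its length, z up. On its cover 2 rows (y = -18, +18 mm) of 4 brass screws, 32 mm apart; two connectors stick out 18 mm at -y. The screw at x = +48, y = +18 mm stands proud; the rest have nuts, tops 58.5 mm up. Stands in any of three places, turned any way.
- filter_b: a sound one: dark grey cavity filter, box 138 x 80 mm, 49 mm high, about 0.7 kg; origin at the centre of its underside, x along its length, z up. On its cover 2 rows (y = -18, +18 mm) of 4 brass screws, 32 mm apart; two connectors stick out 18 mm at -y. All its screws are locked with 13 mm steel nuts, tops 58.5 mm up. Stands in any of three places, turned any way.
- filter_c: a sound one: dark grey cavity filter, box 138 x 80 mm, 49 mm high, about 0.7 kg; origin at the centre of its underside, x along its length, z up. On its cover 2 rows (y = -18, +18 mm) of 4 brass screws, 32 mm apart; two connectors stick out 18 mm at -y. All its screws are locked with 13 mm steel nuts, tops 58.5 mm up. Stands in any of three places, turned any way.
- call_box: light grey push-button box fixed to the bench, 74 x 82 mm and 54 mm high, the yellow call button in the middle of its top; origin at the centre of its underside, z up.
- call_button_top (a point): centre of the top face of the yellow round call button, 32 mm across, pressed straight down.
- call_button (a joint): travel of the call button in m: 0 released, 0.006 fully down; a spring returns it, and holding it fully down takes 5 N.
- screwdriver: red-handled screwdriver, 170 mm long, lying on the bench; origin on its underside, x along it towards the tip. Bystander.
- tin: round pale tin with a paper label, 56 mm across, 55 mm high, standing on the bench; origin at the centre of its underside. Bystander.
- parts_bin: open blue plastic bin with connectors inside, 110 x 160 mm, 70 mm high; origin at the centre of its underside. Bystander.
- lock_nut: loose steel hex nut 13 mm across and 6.5 mm high, lying on the bench; origin at the centre of its underside. Bystander.
Things that resemble listed ones, but are neither listed nor needed, are in the scene too. Of the things like the call_box, leave any that is brown; of the rest the larger one is meant. Leave any turquoise look-alike of the filter_a alone.

How it is judged:
By the outcome, as a careful person would: the job done as asked, in the order asked, and still so for the second after the job is handed in, with the robot touching nothing.
It also fails if it takes over 38 s, if anything falls off the work surface, if the arm or the gripper's body presses on something with over 40 N, if the wrist force passes 120 N, or if a joint passes its speed limit or range.

## Robot

A 7-joint arm with a two-finger parallel gripper is mounted at the origin on the work surface. World frame = base frame: x ahead of the robot, y to its left, z up, the work surface at z = 0. Lengths are in mm, angles in rad, forces in N, time in s.
With the tool pointing down it reaches from about 400 to 875 mm from the base axis. Payload 4.4 kg.
Tool frame: the origin (TCP) lies between the finger pads, 19 mm behind the fingertips; this is the grasp point; z points along the fingers, y is the line along which they close (so a half turn about z gives the same grasp; the last joint's range is limited). The gripper opens to 85 mm and grips with 20 to 120 N. Pads are 22 mm wide; open, the fingers measure 114 mm over their backs; the gripper's body (76 mm by 85 mm) begins 54 mm behind the grasp point. The pads swing forward as they close: fully open they stand 13 mm farther back than shut.
Start: joints at [1.204, 0.628, 0.038, 1.517, -0.027, 0.996, -0.02], TCP at [192.612, -620.821, 250.013] pointing down, gripper open.
Joint ranges: [-3.06, 3.06], [-0.37, 2.12], [-1.25, 1.32], [0.18, 2.47], [-1.1, 4.24], [0.23, 1.98], [-2.94, 2.94]. Speed limits (rad/s): [2.57, 2.57, 3.14, 3.14, 3.14, 3.14, 3.14].

## Interface

Orientations are given as [roll, pitch, yaw] about the fixed x, y, z axes, in that order (R = Rz(yaw) Ry(pitch) Rx(roll)).
In Python, from cell import ctrl gives the robot as it stands. The module is installed in compiled form; this text tells all that it offers.
- The arm moves only by the tool play_rows, never from a script. Its argument "targets" is a list of rows, each a list of 5 numbers: the closure, from 0 (fully open) to 1 (shut), then the shift along the tool's x, y, z in cm, then the turn about the tool's z in degrees. In form: [[gripper, dx, dy, dz, spin], ...]. A call has 1 to 10 rows; each row is the pose to reach, as a shift and turn from the pose commanded when the call began, along the tool's axes at that moment; what a row does not reach only later rows make up. A row lasts 1/10 s, in which the tool goes at most 50 mm and 8.59 degrees, less where a joint would pass 70% of its speed; a pose out of reach is approached as far as the arm can. A call with a gripper value outside its range is refused whole. The fingers move at their own pace and stop on an object; the grip force is fixed at half the most. Time passes only in rows, so rows that repeat a pose let the fingers close. It gives the time, the measured TCP pose, the force, the opening and the grip force at its end, in the units of the state.
- ctrl.read_state(): the state, without advancing time (a new reading comes with each control period).
- ctrl.get_image(name): name is "side" or "top"; returns (picture, depth): 480x640x3 uint8, red, green, blue; 480x640 float32, mm along the optical axis (not along the pixel's ray), 0 where there is no reading.
- ctrl.calibration(name): a dict with "vfov" (degrees; the focal length in pixels is half the picture's height over the tangent of half this angle, whatever the lens; pixels are square), "cx", "cy" (the principal point, pixels), "extrinsics" (4x4, takes a point from camera to world coordinates). Camera axes: x right, y down, z forward; pixel columns grow to the right and rows downward; lengths in mm; the calibration is good to about 2 mm. A picture is of the moment at which its call begins. calibration takes no time and is no camera call.
- ctrl.finish_job(): hands the job in; it is judged then, once.
Trained networks look in the newest picture that a camera, given by its name, has taken for a name from the list of things; names that differ only in an ending like _2 or _b are one class to them, and where a whole thing is asked for, a point or a joint stands for the part that bears it (a point fixed in the world has none). Each returns a list of dicts, best first, with "confidence" (0 to 1); they miss things now and then, are a little off and sometimes report something else, mostly with a low value. They report only what shows in the picture. A call takes as long as a camera call. They do not tell look-alikes from the thing itself.
- ctrl.search_frame(camera, name): "bbox" ([left, top, right, bottom] in pixels, round what is visible of it).
- ctrl.trace(camera, name): "pixels" (480x640 bool, what is visible of it) and "bbox" ([left, top, right, bottom] in pixels, round what is visible of it).
The state is a dict: "clock": time; "qpos": joint angles; "qd": joint speeds; "tau": joint torques, N m; "eef_pos": TCP position; "tool_rot": TCP orientation; "force": force on the tool from outside, world axes, zero at the start; "torque": the same for the moment, N m; "width": finger opening in mm; "gripper_force": force on a finger pad.
Only numpy, scipy, OpenCV 4.12 (cv2) and the standard library are available. Lean on these libraries where they do the work, as an engineer would, in place of code of your own. Each camera call takes 0.05 s, during which the arm holds its last target. There are 200 camera calls.

## Working session

There is one attempt and no reset: what is moved stays moved. The work goes in short steps, Python scripts to look and compute and a tool call to move; the robot and the scene stay as the last step left them, time stands still between calls to the robot, and variables do not carry over. Pictures are saved under pics/ and viewed, at most 10 in all, crops included, and the job is handed in when it is done.

Besides the shell and the picture viewer there is one more tool, called after "Request:" as name(argument=value, ...), one argument or row to a line, values as JSON. play_rows: Moves the arm, as the interface text tells. Its arguments: {"type":"object","properties":{"targets":{"type":"array"}},"required":["targets"]}

```bash
mkdir -p pics; cat > h.py <<'E'
import numpy as np, cv2
from cell import ctrl
def P(cam,u,v,d):
    c=ctrl.calibration(cam); f=240/np.tan(np.radians(c["vfov"])/2); 
    u,v,d=map(np.asarray,(u,v,d))
    p=np.stack([(u-c["cx"])/f*d,(v-c["cy"])/f*d,d],-1)
    E=np.array(c["extrinsics"]); return p@E[:3,:3].T+E[:3,3]
def cloud(cam,dep):
    v,u=np.mgrid[:480,:640]; return P(cam,u,v,dep)
E
python3 - <<'E'
from h import *
for c in("top","side"):
    im,d=ctrl.get_image(c); cv2.imwrite(f"pics/{c}1.png",im[...,::-1]); np.save(c+"_d.npy",d)
    k=ctrl.calibration(c); print({a:(np.round(b,3) if a=="extrinsics" else b) for a,b in k.items()})
    for n in("filter_a","call_box","call_button_top","proud_top"):
        print(c,n,[(np.round(r["bbox"]),round(r["confidence"],2)) for r in ctrl.search_frame(c,n)])
s=ctrl.read_state();print(s["clock"],s["eef_pos"],s["tool_rot"],s["width"],s["force"])
E
```

```text
{'vfov': 49.28675911230761, 'cx': 315.95345700906023, 'cy': 238.02135890197923, 'extrinsics': array([[-4.000000e-03, -9.900000e-01,  1.390000e-01,  3.858940e+02],
       [-1.000000e+00,  3.000000e-03, -4.000000e-03, -5.210000e+00],
       [ 3.000000e-03, -1.390000e-01, -9.900000e-01,  1.038495e+03],
       [ 0.000000e+00,  0.000000e+00,  0.000000e+00,  1.000000e+00]])}
top filter_a [(array([120., 226., 202., 303.]), 0.93), (array([264., 149., 341., 224.]), 0.81), (array([118., 330., 195., 414.]), 0.65), (array([398., 197., 475., 282.]), 0.55)]
top call_box [(array([224., 257., 264., 295.]), 0.96), (array([285., 266., 331., 313.]), 0.86), (array([340., 320., 389., 366.]), 0.84)]
top call_button_top [(array([297., 281., 315., 297.]), 0.58), (array([362., 330., 380., 350.]), 0.58), (array([238., 263., 251., 274.]), 0.49)]
top proud_top [(array([121., 223., 209., 302.]), 0.96), (array([118., 327., 195., 414.]), 0.6)]
{'vfov': 56.28365926434788, 'cx': 312.0293431240463, 'cy': 242.12373174868335, 'extrinsics': array([[ 9.65000e-01, -1.61000e-01,  2.07000e-01,  3.36917e+02],
       [-2.6100
[... 151 characters left out ...]
 0.00000e+00,  1.00000e+00]])}
side filter_a [(array([147., 156., 217., 208.]), 0.96), (array([309., 306., 408., 389.]), 0.95), (array([330., 198., 396., 263.]), 0.84), (array([237., 144., 296., 196.]), 0.59)]
side call_box [(array([196., 275., 247., 329.]), 0.96), (array([255., 192., 292., 226.]), 0.72), (array([243., 225., 291., 270.]), 0.69)]
side call_button_top [(array([214., 276., 234., 296.]), 0.74), (array([257., 229., 276., 240.]), 0.55)]
side proud_top [(array([146., 152., 217., 206.]), 0.89), (array([238., 141., 299., 197.]), 0.65)]
0.5 [ 192.60169902 -620.77268678  249.95823491] [-3.14147430e+00 -5.44156694e-05  3.00768779e-01] 85.59386195411861 [0.41376064 0.76849958 1.14351613]
```

View pics/top1.png

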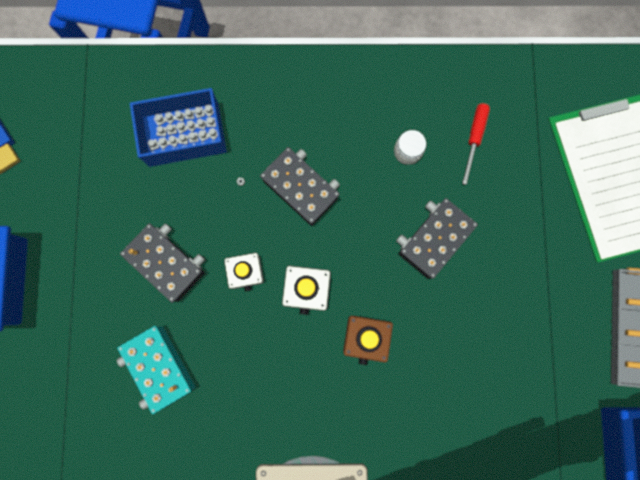

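View pics/side1.png

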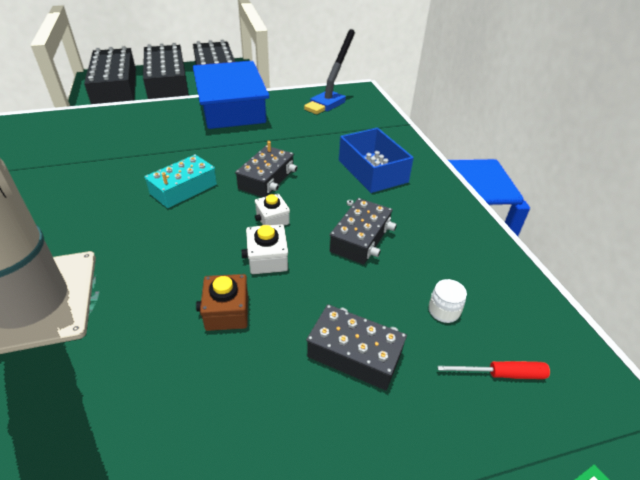

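The top view shows the proud stud on the left dark filter at about (133,251). The larger white call box has its button at (306,288); the brown box and the turquoise filter are decoys. Next I'll measure both points.

```bash
python3 - <<'E'
from h import *
for c,bb,bt,pt in(("top",(110,215,212,310),(306,288),(132,252)),("side",(230,135,300,200),(266,233),(269,147))):
    d=np.load(c+"_d.npy"); X=cloud(c,d); m=np.zeros(d.shape,bool); m[bb[1]:bb[3],bb[0]:bb[2]]=1; m&=d>0
    im=cv2.imread(f"pics/{c}1.png"); hsv=cv2.cvtColor(im,cv2.COLOR_BGR2HSV)
    Y=((hsv[...,0]>22)&(hsv[...,0]<35)&(hsv[...,1]>150)&(hsv[...,2]>150)); Y2=np.zeros_like(Y); u,v=bt; Y2[v-16:v+17,u-16:u+17]=1; Y&=Y2
    q=X[Y]; print(c,"button",Y.sum(),q.mean(0).round(1),np.ptp(q,0).round(1),np.median(q[:,2]).round(1))
    z=X[...,2]; t=m&(z>66)&(z<90); q=X[t]; vv,uu=np.nonzero(t)
    print("proud",[(a,b,*X[b,a].round(0)) for a,b in zip(uu,vv)][:14],len(q),q.mean(0).round(1) if len(q) else "")
    q=X[m&(z>43)&(z<63)][:,:2].astype(np.float32); print("cover",cv2.minAreaRect(q))
    # whole-box points
    print("bench",np.median(z[m&(abs(z)<12)]))
im=cv2.imread("pics/top1.png")[215:310,110:212]; s=cv2.imread("pics/side1.png")[130:200,230:305]
cv2.imwrite("pics/c1.png",np.hstack([cv2.resize(im,(400,372),interpolation=2),cv2.resize(s,(399,372),interpolation=2)]))
E
```

```text
top button 250 [430.4   9.9  79. ] [ 60.   31.5 974.1] 75.9
proud [(np.int64(129), np.int64(250), np.float64(500.0), np.float64(337.0), np.float64(75.0)), (np.int64(130), np.int64(250), np.float64(500.0), np.float64(335.0), np.float64(76.0)), (np.int64(131), np.int64(250), np.float64(500.0), np.float64(333.0), np.float64(78.0)), (np.int64(132), np.int64(250), np.float64(500.0), np.float64(331.0), np.float64(78.0)), (np.int64(133), np.int64(250), np.float64(501.0), np.float64(333.0), np.float64(67.0)), (np.int64(128), np.int64(251), np.float64(498.0), np.float64(338.0), np.float64(77.0)), (np.int64(129), np.int64(251), np.float64(498.0), np.float64(336.0), np.float64(78.0)), (np.int64(130), np.int64(251), np.float64(498.0), np.float64(335.0), np.float64(77.0)), (np.int64(131), np.int64(251), np.float64(498.0), np.float64(333.0), np.float64(76.0)), (np.int64(132), np.int64(251), np.float64(498.0), np.float64(332.0), np.float64(73.0)), (np.int64(133), np.int64(251), np.float64(499.0), np.float64(331.0), np.float64(70.0)), (np.int64(128), np.int64(252), np.float64(496.0), np.float64(338.
[... 1110 characters left out ...]
float64(76.0)), (np.int64(270), np.int64(143), np.float64(502.0), np.float64(327.0), np.float64(74.0)), (np.int64(268), np.int64(144), np.float64(498.0), np.float64(330.0), np.float64(70.0)), (np.int64(269), np.int64(144), np.float64(500.0), np.float64(327.0), np.float64(72.0)), (np.int64(270), np.int64(144), np.float64(502.0), np.float64(324.0), np.float64(73.0)), (np.int64(268), np.int64(145), np.float64(498.0), np.float64(330.0), np.float64(67.0)), (np.int64(269), np.int64(145), np.float64(499.0), np.float64(326.0), np.float64(69.0))] 15 [500.  327.9  73.6]
cover ((466.2642517089844, 244.70034790039062), (232.82749938964844, 118.50910186767578), 67.93263244628906)
bench 0.4514664680198166
```

View pics/c1.png

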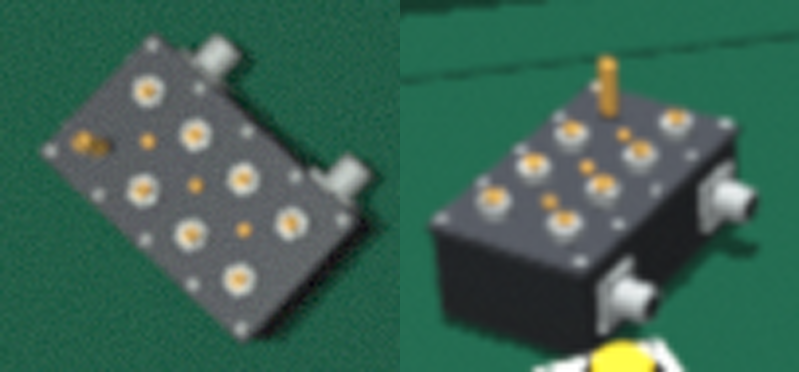

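```bash
cat >> h.py <<'E'
def ray(cam,u,v,z):
    a=P(cam,u,v,1.);o=np.array(ctrl.calibration(cam)["extrinsics"])[:3,3]
    return o+(a-o)*(z-o[2])/(a-o)[2]
def rel(p):
    from scipy.spatial.transform import Rotation as R
    s=ctrl.read_state(); return (R.from_euler("xyz",s["tool_rot"]).inv().apply(np.array(p)-s["eef_pos"])/10).round(2)
E
python3 - <<'E'
from h import *
print(ray("top",130.4,250.7,76),ray("side",268.8,141.5,76))
for c,(u,v) in(("top",(306,288)),("side",(266,233))):
    im=cv2.imread(f"pics/{c}1.png"); hsv=cv2.cvtColor(im,cv2.COLOR_BGR2HSV)
    m=cv2.inRange(hsv,(22,150,150),(35,255,255)); w=np.zeros_like(m); w[v-14:v+15,u-14:u+15]=1
    vv,uu=np.nonzero(m*w); z=cloud(c,np.load(c+"_d.npy"))[vv,uu]; k=abs(z[:,2]-76)<3
    print(c,k.sum(),ray(c,uu.mean(),vv.mean(),76).round(1),z[k].mean(0).round(1),z[k].min(0).round(),z[k].max(0).round())
for p in((500,-250,250),(430,10,140),(498,334,110)): print(rel(p))
E
```

```text
[498.66301351 334.20624906  76.        ] [500.23499993 330.87583162  76.        ]
top 207 [430.5  10.   76. ] [430.1  10.8  76.1] [416.  -3.  73.] [445.  26.  79.]
side 146 [429.7   1.4  76. ] [430.7   3.8  76.1] [416.  -9.  73.] [446.  21.  78.]
[ 40.34 -26.31   0.  ]
[ 41.36 -53.21  11.  ]
[ 57.45 -82.14  14.01]
```

Request:
play_rows(
  targets=[
    [1, 40, -26, 0, 0],
    [1, 40, -26, 0, 0],
    [1, 40, -26, 0, 0],
    [1, 40, -26, 0, 0],
    [1, 40, -26, 0, 0],
    [1, 40, -26, 0, 0],
    [1, 40, -26, 0, 0],
    [1, 40, -26, 0, 0],
    [1, 40, -26, 0, 0],
    [1, 40, -26, 0, 0],
  ],
)

```text
clock: 1.5
eef_pos: [500.8, -249.2, 250.3]
tool_rot: [-3.14, -0.003, 0.306]
force: [0.8, -0.3, 0.7]
width: -0.3
gripper_force: 0.0
```

```bash
python3 -c "
from h import *
s=ctrl.read_state();print(s['eef_pos'],s['tool_rot'],s['qpos'],s['width'],rel((430.5,8,130)))"
```

```text
[ 500.77865413 -249.23791818  250.25727993] [-3.14039650e+00 -2.61489057e-03  3.06397138e-01] [ 0.40181937  0.4964029   0.01697685  1.7755712  -0.01403266  0.86855849
 -0.83859672] -0.2679453404818786 [  1.03 -26.63  12.06]
```

Request:
play_rows(
  targets=[
    [1, 1, -26.6, 0, 0],
    [1, 1, -26.6, 0, 0],
    [1, 1, -26.6, 0, 0],
    [1, 1, -26.6, 0, 0],
    [1, 1, -26.6, 4, 0],
    [1, 1, -26.6, 9, 0],
    [1, 1, -26.6, 12, 0],
    [1, 1, -26.6, 12, 0],
    [1, 1, -26.6, 12, 0],
    [1, 1, -26.6, 12, 0],
  ],
)

```text
clock: 2.5
eef_pos: [430.2, 2.3, 132.2]
tool_rot: [3.14, -0.004, 0.299]
force: [0.8, 0.2, 0.2]
width: -0.1
gripper_force: 0.0
```

```bash
python3 -c "
from h import *
s=ctrl.read_state();print(s['eef_pos'],s['tool_rot'],s['force'],rel((430.5,8,130)))
for c,b in(('top',(200,400,250,340)),('side',(200,340,130,280))):
    im,d=ctrl.get_image(c);np.save(c+'2_d.npy',d);cv2.imwrite('pics/%s2.png'%c,im[...,::-1])
    X=cloud(c,d); z=X[...,2]
    if c=='side': im=cv2.resize(im[130:280,200:340],None,fx=4,fy=4,interpolation=2);cv2.imwrite('pics/c2.png',im[...,::-1])
"
```

```text
[430.21008344   2.26877033 132.15447792] [ 3.14016327 -0.00420661  0.29918982] [0.79567799 0.21308939 0.15087352] [ 0.2  -0.54  0.22]
```

View pics/c2.png

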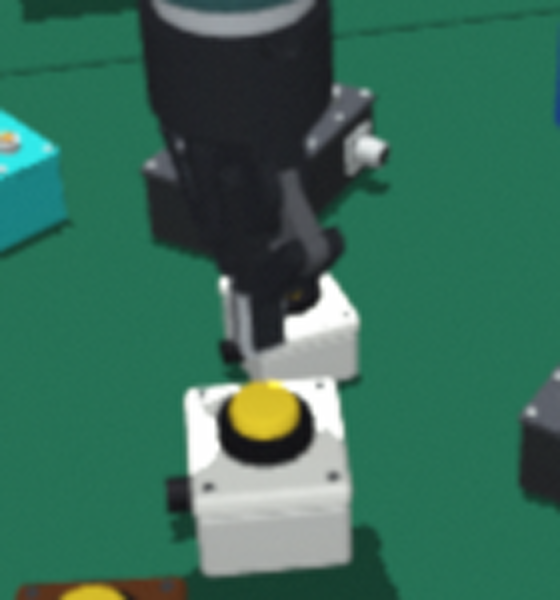

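The side crop shows the closed fingertips at crop (258,345), above and behind the button. I'll compare that with the commanded tip position to measure the camera bias.

```bash
python3 -c "
from h import *
print(ray('side',200+258/4,130+343/4,113), ray('side',200+265/4,130+410/4,76))
s=ctrl.read_state();print(s['clock'],s['eef_pos'],rel((430.5,7,100)))
"
```

```text
[430.12499891   4.0842946  113.        ] [4.30769090e+02 4.58030481e-02 7.60000000e+01]
2.6 [430.28514913   2.29661376 132.42562604] [ 0.14 -0.45  3.24]
```

Request:
play_rows(
  targets=[
    [1, 0.1, -0.4, 1, 0],
    [1, 0.1, -0.4, 2.5, 0],
    [1, 0.1, -0.4, 3.5, 0],
    [1, 0.1, -0.4, 3.9, 0],
    [1, 0.1, -0.4, 4.1, 0],
    [1, 0.1, -0.4, 4.1, 0],
    [1, 0.1, -0.4, 4.1, 0],
  ],
)

```text
clock: 3.3
eef_pos: [428.4, 7.2, 89.4]
tool_rot: [3.141, -0.001, 0.301]
force: [-0.8, 1.3, 4.1]
width: -0.2
gripper_force: 2.2
```

Request:
play_rows(
  targets=[
    [1, 0.1, 0, 0.1, 0],
    [1, 0.1, 0, 0.2, 0],
    [1, 0.1, 0, 0.3, 0],
    [1, 0.1, 0, 0.3, 0],
    [1, 0.1, 0, 0.3, 0],
  ],
)

```text
clock: 3.8
eef_pos: [428.4, 7.2, 88.2]
tool_rot: [3.141, -0.0, 0.3]
force: [-5.0, 0.1, 34.6]
width: 0.1
gripper_force: 17.5
```

Fully bottomed out (the force rises sharply). Now I'll let go and lift.

Request:
play_rows(
  targets=[
    [1, 0, 0, -1, 0],
    [1, 0, 0, -4, 0],
    [1, 0, 0, -8, 0],
    [1, 0, 0, -10, 0],
    [1, 0, 0, -10, 0],
    [1, 0, 0, -10, 0],
  ],
)

```text
clock: 4.4
eef_pos: [429.0, 7.4, 186.0]
tool_rot: [3.141, -0.0, 0.301]
force: [0.4, 0.0, -0.7]
width: 0.2
gripper_force: 0.0
```

```bash
python3 -c "
from h import *
im,d=ctrl.get_image('side');cv2.imwrite('pics/s3.png',im[...,::-1]);X=cloud('side',d)
q=X[225:245,255:278].reshape(-1,3); q=q[(q[:,2]>60)&(q[:,2]<80)];print('btn top z',np.percentile(q[:,2],[50,90]))
s=ctrl.read_state();print(s['clock'],s['eef_pos'],rel((499,333,160)),s['qpos'])
"
```

```text
btn top z [68.55161154 76.8297792 ]
4.45 [428.45962023   7.33832135 185.38118544] [ 16.39 -29.01   2.52] [-0.07198527  0.42836918 -0.01454623  2.17506221  0.01186223  0.53951741
 -1.36546257]
```

Request:
play_rows(
  targets=[
    [1, 2, -4, 0, 0],
    [1, 4, -7.5, 0, 0],
    [1, 6.5, -11.5, 0, 0],
    [1, 9, -16, 0, 0],
    [1, 11.5, -20.5, 0, 0],
    [1, 14, -25, 0, 0],
    [1, 16.4, -29, 1, 0],
    [1, 16.4, -29, 2.5, 0],
    [1, 16.4, -29, 2.5, 0],
    [1, 16.4, -29, 2.5, 0],
  ],
)

```text
clock: 5.45
eef_pos: [499.0, 331.1, 159.3]
tool_rot: [3.139, 0.004, 0.3]
force: [0.2, -0.1, 0.8]
width: -0.3
gripper_force: 0.0
```

```bash
python3 -c "
from h import *
im,d=ctrl.get_image('side');cv2.imwrite('pics/s4.png',cv2.resize(im[80:200,200:340],None,fx=4,fy=4,interpolation=2)[...,::-1])
s=ctrl.read_state();print(s['clock'],s['eef_pos'],s['tool_rot'],rel((499,333,110)))
"
```

```text
5.5 [499.6669865  331.01397016 160.25588501] [3.13975226e+00 2.14618304e-03 2.98896131e-01] [ 0.01 -0.22  5.03]
```

View pics/s4.png

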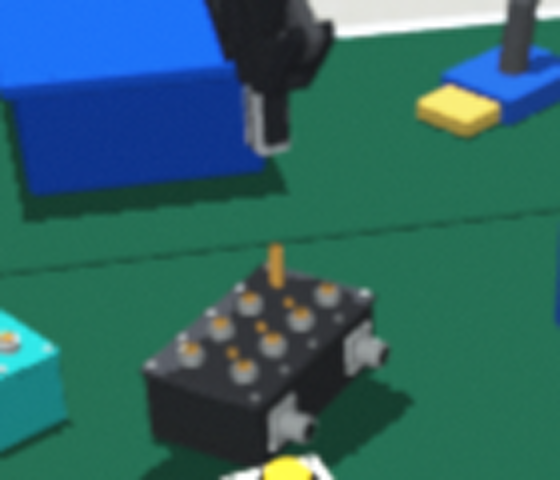

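The side crop shows the fingertips at about crop (266,148) and the stud's top at (276,246). I'll check them with the same camera bias.

```bash
python3 -c "
from h import *
print(ray('side',200+266/4,80+147/4,141),ray('side',200+276/4,80+246/4,76))"
```

```text
[497.68837896 330.62822829 141.        ] [500.70628394 330.76604655  76.        ]
```

Request:
play_rows(
  targets=[
    [1, 0, -0.2, 1.5, 0],
    [1, 0, -0.2, 3, 0],
    [1, 0, -0.2, 4, 0],
    [1, 0, -0.2, 4.3, 0],
    [1, 0, -0.2, 4.3, 0],
    [1, 0, -0.2, 4.3, 0],
  ],
)

```text
clock: 6.1
eef_pos: [499.7, 334.9, 118.7]
tool_rot: [-3.141, -0.001, 0.3]
force: [-0.2, 0.2, 0.2]
width: -0.1
gripper_force: 0.0
```

```bash
python3 -c "
from h import *
im,d=ctrl.get_image('side');a=cv2.resize(im[90:190,220:320],None,fx=6,fy=6,interpolation=2)
cv2.imwrite('pics/s5.png',a[...,::-1])
s=ctrl.read_state();print(s['clock'],s['eef_pos'],s['tool_rot'],rel((499,333,110)))
"
```

```text
6.15 [499.70967436 335.02148919 118.74966146] [-3.14123029e+00 -1.23733367e-03  3.00462169e-01] [-0.13  0.17  0.87]
```

View pics/s5.png

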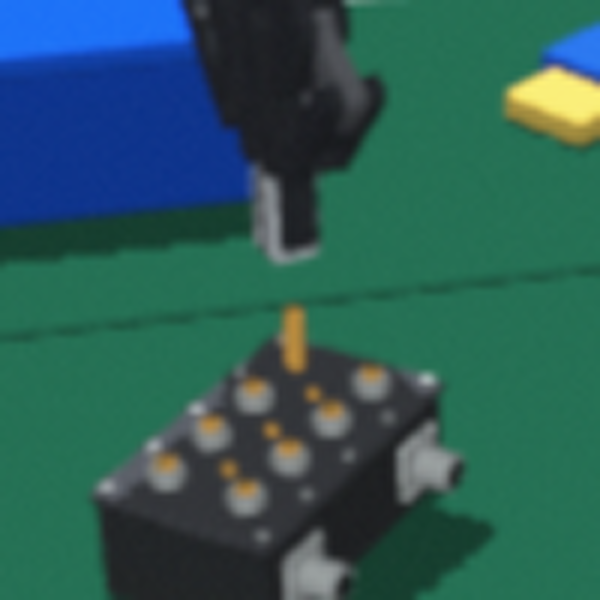

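The side crop shows the tip at (293,253), directly above the stud's top at (294,311). Now the final small descent and the hold.

Request:
play_rows(
  targets=[
    [1, -0.1, 0.1, 0.3, 0],
    [1, -0.1, 0.1, 0.6, 0],
    [1, -0.1, 0.1, 0.8, 0],
    [1, -0.1, 0.1, 0.8, 0],
    [1, -0.1, 0.1, 0.8, 0],
    [1, -0.1, 0.1, 0.8, 0],
  ],
)

```text
clock: 6.75
eef_pos: [498.6, 333.7, 110.1]
tool_rot: [-3.142, -0.0, 0.301]
force: [-0.1, 0.2, 0.3]
width: 0.3
gripper_force: 0.0
```

```bash
python3 -c "
from h import *
im,d=ctrl.get_image('side');a=cv2.resize(im[90:190,220:320],None,fx=6,fy=6,interpolation=2)
cv2.imwrite('pics/s6.png',a[...,::-1])
s=ctrl.read_state();print(s['clock'],s['eef_pos'],s['tool_rot'],s['force'])
print(ray('side',268.8,132.2,100),ray('side',220+294/6,90+311/6,76))
"
```

```text
6.8 [498.63921403 333.75082115 110.08325743] [-3.14155860e+00 -1.91377869e-04  3.00838715e-01] [ 0.46296635 -0.82302859  0.50969333]
[501.59046571 332.26133642 100.        ] [500.39764047 329.18887779  76.        ]
```

View pics/s6.png

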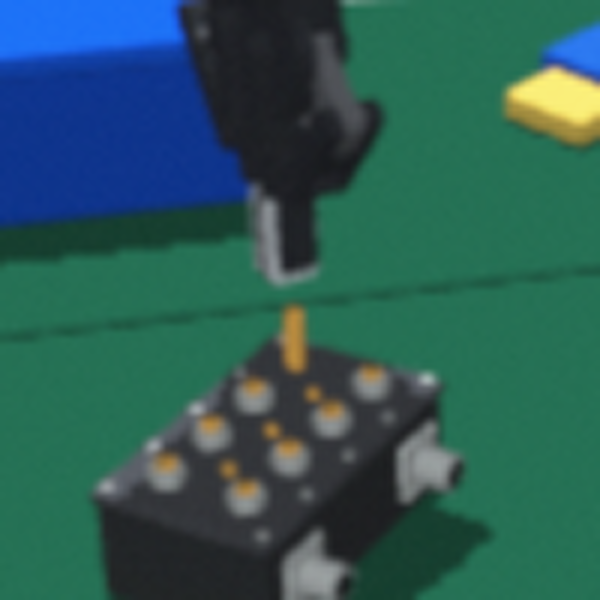

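The tip is centred about 15 mm above the stud. I'll hold here.

Request:
play_rows(
  targets=[
    [1, 0, 0, 0, 0],
    [1, 0, 0, 0, 0],
    [1, 0, 0, 0, 0],
    [1, 0, 0, 0, 0],
    [1, 0, 0, 0, 0],
    [1, 0, 0, 0, 0],
    [1, 0, 0, 0, 0],
    [1, 0, 0, 0, 0],
    [1, 0, 0, 0, 0],
    [1, 0, 0, 0, 0],
  ],
)

```text
clock: 7.8
eef_pos: [498.6, 333.7, 110.0]
tool_rot: [3.142, -0.0, 0.301]
force: [0.6, 0.3, -0.3]
width: 0.4
gripper_force: 0.0
```

Request:
play_rows(
  targets=[
    [1, 0, 0, 0, 0],
    [1, 0, 0, 0, 0],
    [1, 0, 0, 0, 0],
    [1, 0, 0, 0, 0],
    [1, 0, 0, 0, 0],
    [1, 0, 0, 0, 0],
    [1, 0, 0, 0, 0],
    [1, 0, 0, 0, 0],
    [1, 0, 0, 0, 0],
    [1, 0, 0, 0, 0],
  ],
)

```text
clock: 8.8
eef_pos: [498.6, 333.7, 110.0]
tool_rot: [3.142, 0.0, 0.301]
force: [0.1, -0.5, -0.6]
width: 0.2
gripper_force: 0.0
```

Request:
play_rows(
  targets=[
    [1, 0, 0, 0, 0],
    [1, 0, 0, 0, 0],
    [1, 0, 0, 0, 0],
    [1, 0, 0, 0, 0],
    [1, 0, 0, 0, 0],
    [1, 0, 0, 0, 0],
    [1, 0, 0, 0, 0],
    [1, 0, 0, 0, 0],
    [1, 0, 0, 0, 0],
    [1, 0, 0, 0, 0],
  ],
)

```text
clock: 9.8
eef_pos: [498.6, 333.7, 110.0]
tool_rot: [-3.142, -0.0, 0.301]
force: [0.1, 0.5, -0.2]
width: -0.2
gripper_force: 0.0
```

```bash
python3 -c "
from cell import ctrl
s=ctrl.read_state();print(s['clock'],s['eef_pos']);print(ctrl.finish_job())"
```

```text
9.8 [498.55915438 333.71248142 110.02395683]
the job is handed in; nothing more can be done
None
```

The job is handed in at 9.8 s: the yellow button on the larger white call box was pressed fully down and released, and the fingertips then held steady for 3 s about 15 mm above the proud screw, where they remain; I saw no sign of touching a filter or bystander.

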